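# Count to the third gap and push the tin in

## Task

Put the loose bead tin away by touch: starting at the end of the sorter that has the round knob, run a fingertip along the rail and flick down the first, second and third index tabs in turn, stopping there without bending the fourth or any tab beyond it. Then push the tin across the desk with the fingertips and into that third gap counted from the knob, fully home against the back. Never lift or tip the tin, and leave the stored tins, the tumbler and the mug as they stand.

Things in the scene. Friction and masses are not known exactly. Their poses are not given: they have to be found in the camera images.
- rack: The sorter: a fixed plywood comb on the desk, 282 mm long in y. Origin: on the desk, mid-length. +x points into the gaps, away from the robot within 0.2 rad. The rail is its back bar, x 8 to 34 mm, 30 mm high; its front face stops the tins. Seven dividers, 6 mm thick, 24 high, reach from it to the mouths at x = -24; six floorless gaps, 40 wide, 32 deep, centred at y = 115, 69, 23, -23, -69, -115 mm.
- knob_post: Fixed plywood end post, 28 x 28 x 30 mm, topped by a dark wooden ball (30 mm across) on a short stem, 64 mm high in all. Origin: centre of its underside, at x = -20 mm and y = +156 or -156 mm (either end) in the rack's frame. Counting of gaps and tabs starts at this end.
- plain_post: Fixed plywood end post like the other (28 x 28 x 30 mm) but without a ball, at the other end of the sorter. Origin: centre of its underside.
- tin: The loose bead tin: upright dark steel cylinder, 34 mm diameter, 28 mm high, about 60 g, on the open desk between robot and sorter. Origin: centre of its underside. Fully home it touches the rail's front face, its centre at x = -9 mm in the rack's frame, its near side 2 mm proud of the mouth.
- stored_a: A tin of the same kind already stored in the end gap at the sorter's +y end (gap1). Origin: centre of its underside. To be left alone.
- stored_b: A tin of the same kind already stored in the end gap at the sorter's -y end (gap6). Origin: centre of its underside. To be left alone.
- tumbler: Orange drinking tumbler, 70 mm across, 110 mm high, on the desk left of the work (+y). Origin: centre of its underside. To be left alone.
- mug: White mug, 80 mm across, 90 mm high, on the desk right of the work (-y). Origin: centre of its underside. To be left alone.
- gap1 (a point): Point on the desk in the sorter's gap number 1 counted from the sorter's +y end (whichever end has the knob), at x = -9 mm in the rack's frame, where the centre of a tin lies that is fully home and in mid-gap.
- gap2 (a point): Point on the desk in the sorter's gap number 2 counted from the sorter's +y end (whichever end has the knob), at x = -9 mm in the rack's frame, where the centre of a tin lies that is fully home and in mid-gap.
- gap3 (a point): Point on the desk in the sorter's gap number 3 counted from the sorter's +y end (whichever end has the knob), at x = -9 mm in the rack's frame, where the centre of a tin lies that is fully home and in mid-gap.
- gap4 (a point): Point on the desk in the sorter's gap number 4 counted from the sorter's +y end (whichever end has the knob), at x = -9 mm in the rack's frame, where the centre of a tin lies that is fully home and in mid-gap.
- gap5 (a point): Point on the desk in the sorter's gap number 5 counted from the sorter's +y end (whichever end has the knob), at x = -9 mm in the rack's frame, where the centre of a tin lies that is fully home and in mid-gap.
- gap6 (a point): Point on the desk in the sorter's gap number 6 counted from the sorter's +y end (whichever end has the knob), at x = -9 mm in the rack's frame, where the centre of a tin lies that is fully home and in mid-gap.
- tab1 (a joint): Sprung index tab on the rail in line with gap1, at x = 21 mm in the rack's frame: an upright steel plate, 20 mm wide along x, 3 mm thick along y, from its hinge 32 mm to its top 54 mm above the desk. Angle in rad, 0 upright, positive bent towards the rack's -y, limits +-1.4; a light spring (about 1.5 N at the tip) stands it up again.
- tab2 (a joint): Sprung index tab on the rail in line with gap2, at x = 21 mm in the rack's frame: an upright steel plate, 20 mm wide along x, 3 mm thick along y, from its hinge 32 mm to its top 54 mm above the desk. Angle in rad, 0 upright, positive bent towards the rack's -y, limits +-1.4; a light spring (about 1.5 N at the tip) stands it up again.
- tab3 (a joint): Sprung index tab on the rail in line with gap3, at x = 21 mm in the rack's frame: an upright steel plate, 20 mm wide along x, 3 mm thick along y, from its hinge 32 mm to its top 54 mm above the desk. Angle in rad, 0 upright, positive bent towards the rack's -y, limits +-1.4; a light spring (about 1.5 N at the tip) stands it up again.
- tab4 (a joint): Sprung index tab on the rail in line with gap4, at x = 21 mm in the rack's frame: an upright steel plate, 20 mm wide along x, 3 mm thick along y, from its hinge 32 mm to its top 54 mm above the desk. Angle in rad, 0 upright, positive bent towards the rack's -y, limits +-1.4; a light spring (about 1.5 N at the tip) stands it up again.
- tab5 (a joint): Sprung index tab on the rail in line with gap5, at x = 21 mm in the rack's frame: an upright steel plate, 20 mm wide along x, 3 mm thick along y, from its hinge 32 mm to its top 54 mm above the desk. Angle in rad, 0 upright, positive bent towards the rack's -y, limits +-1.4; a light spring (about 1.5 N at the tip) stands it up again.
- tab6 (a joint): Sprung index tab on the rail in line with gap6, at x = 21 mm in the rack's frame: an upright steel plate, 20 mm wide along x, 3 mm thick along y, from its hinge 32 mm to its top 54 mm above the desk. Angle in rad, 0 upright, positive bent towards the rack's -y, limits +-1.4; a light spring (about 1.5 N at the tip) stands it up again.
Mind the look-alikes: they are no part of the job. What is meant by the knob_post is not blue, and is the larger of those in its own colour.

How it is judged:
By the outcome, as a careful person would: the job done as asked, in the order asked, and still so for the second after the job is handed in, with the robot touching nothing.
It also fails if it takes over 64 s, if anything falls off the work surface, if the arm or the gripper's body presses on something with over 40 N, if the wrist force passes 120 N, or if a joint passes its speed limit or range.

## Robot

A 6-joint arm with a two-finger parallel gripper is mounted at the origin on the work surface. World frame = base frame: x ahead of the robot, y to its left, z up, the work surface at z = 0. Lengths are in m, angles in rad, forces in N, time in s.
With the tool pointing down it reaches from about 0.425 to 0.95 m from the base axis. Payload 3.5 kg.
Tool frame: the origin (TCP) lies on the centre line of the jaws, within the pads' length; the fingertips stand 17 mm ahead of it and the grasp point (between the pads) lies 2 mm behind it; z points along the fingers, y is the line along which they close (so a half turn about z gives the same grasp; the last joint's range is limited). The gripper opens to 85 mm and grips with 20 to 120 N. Pads are 22 mm wide; open, the fingers measure 114 mm over their backs; the gripper's body (76 mm by 85 mm) begins 54 mm behind the grasp point. The pads swing forward as they close: fully open they stand 13 mm farther back than shut.
Start: joints at [-1.464, 0.286, 1.577, -0, 1.279, -0.15], TCP at [0.171, -0.653, 0.248] pointing down, gripper open.
Joint ranges: [-2.77, 2.77], [-0.9, 2.22], [0.21, 2.48], [-1.53, 4.67], [0.24, 2.81], [-2.84, 2.84]. Speed limits (rad/s): [2.79, 2.79, 3.14, 3.14, 3.14, 3.14].

## Interface

Orientations are given as a unit quaternion [x, y, z, w].
In Python, from plant import ctrl gives the robot as it stands. The module is installed in compiled form; this text tells all that it offers.
- The arm moves only by the tool drive_tool, never from a script. Its argument "moves" is a list of rows, each a list of 3 entries, a list of its own where there are three numbers: the turn, a rotation vector about the tool's x, y, z in rad, then the shift along the tool's x, y, z in m, then the finger opening in m, from 0 to 0.0854. A call has 1 to 5 rows; each row shifts and turns the commanded pose from where the row before left it, along the tool's axes as they then stand; what a row does not reach is not made up. A row lasts 1/8 s, in which the tool goes at most 62.5 mm and 10.7 degrees, less where a joint would pass 70% of its speed; a pose out of reach is approached as far as the arm can. A call with a gripper value outside its range is refused whole. The fingers move at their own pace and stop on an object; "grip_force" is the grip in N (left out, the last holds). Time passes only in rows, so rows that do not move let the fingers close. It gives the time, the measured TCP pose, the force, the opening and the grip force at its end, in the units of the state.
- ctrl.get_state(): the state, without advancing time (a new reading comes with each control period).
- ctrl.read_camera(name): name is "scene" or "side" or "wrist"; returns a dict with "image" (384x512x3 uint8, red, green, blue), "fx", "fy", "cx", "cy" (pixels), "R" (3x3) and "t" (3): a world point X has camera coordinates R X + t. Camera axes: x right, y down, z forward; pixel columns grow to the right and rows downward; lengths in m; the calibration is good to about 2 mm. A picture is of the moment at which its call begins. There is no depth.
- ctrl.sign_off(): hands the job in; it is judged then, once.
The state is a dict: "time": time; "qpos": joint angles; "dq": joint speeds; "joint_efforts": joint torques, N m; "eef_pos": TCP position; "tcp_rot": TCP orientation; "contact_force": force on the tool from outside, world axes, zero at the start; "wrist_torque": the same for the moment, N m; "opening": opening from 0.0 (shut) to 1.0 (fully open); "finger_force": force on a finger pad.
Only numpy, scipy, OpenCV 4.12 (cv2) and the standard library are available. Lean on these libraries where they do the work, as an engineer would, in place of code of your own. Each camera call takes 0.05 s, during which the arm holds its last target. There are 200 camera calls.

## Working session

There is one attempt and no reset: what is moved stays moved. The work goes in short steps, Python scripts to look and compute and a tool call to move; the robot and the scene stay as the last step left them, time stands still between calls to the robot, and variables do not carry over. Pictures are saved under pics/ and viewed, at most 10 in all, crops included, and the job is handed in when it is done.

Besides the shell and the picture viewer there is one more tool, called after "Emit:" as name(argument=value, ...), one argument or row to a line, values as JSON. drive_tool: Moves the arm, as the interface text tells. Its arguments: {"type":"object","properties":{"moves":{"type":"array","items":{"type":"array"}},"grip_force":{"type":"number"}},"required":["moves"]}

```bash
mkdir -p pics; cat > h.py <<'E'
import numpy as np, cv2
from plant import ctrl
from scipy.spatial.transform import Rotation as Ro
def cam(n):
    c=ctrl.read_camera(n); c['bgr']=cv2.cvtColor(np.asarray(c['image']),cv2.COLOR_RGB2BGR); return c
def ray(c,u,v,z):
    R=np.array(c['R']);t=np.array(c['t']);o=-R.T@t
    d=R.T@np.array([(u-c['cx'])/c['fx'],(v-c['cy'])/c['fy'],1]); return o+d*(z-o[2])/d[2]
def proj(c,X):
    p=np.array(c['R'])@np.array(X)+np.array(c['t']); return c['fx']*p[0]/p[2]+c['cx'],c['fy']*p[1]/p[2]+c['cy']
E
python3 - <<'E'
from h import *
import pickle
a=cam('scene');b=cam('side')
pickle.dump((a,b),open('c.pkl','wb'))
cv2.imwrite('pics/a.png',cv2.resize(a['bgr'],(800,600)));cv2.imwrite('pics/b.png',cv2.resize(b['bgr'],(800,600)))
s=ctrl.get_state();print(s)
for c in (a,b): print(-np.array(c['R']).T@np.array(c['t']))
E
```

```text
{'time': 0.1, 'qpos': array([-1.46402853e+00,  2.87169397e-01,  1.57802258e+00, -3.05240558e-05,
        1.27861350e+00, -1.50025702e-01]), 'dq': array([-1.01855929e-04, -2.51604786e-03, -3.81400860e-03,  8.59729890e-06,
       -5.68394181e-04,  4.59294059e-04]), 'joint_efforts': array([ 1.22827034e-03, -4.07296264e+01, -2.93699723e+01, -9.34174295e-05,
        3.39931641e-03, -1.95709662e-07]), 'eef_pos': array([ 0.17138194, -0.65230415,  0.24702825]), 'tcp_rot': array([ 9.91767283e-01,  1.28048551e-01,  9.32176808e-06, -1.10646891e-03]), 'contact_force': array([0.42044786, 0.94953872, 0.50036716]), 'wrist_torque': array([-0.03080458, -0.01735463, -0.03934143]), 'finger_force': 0.0, 'opening': 0.9959958407839818}
[1.16502398 0.61141498 0.9094032 ]
[-0.06832756  0.58846378  0.67428967]
```

View pics/a.png

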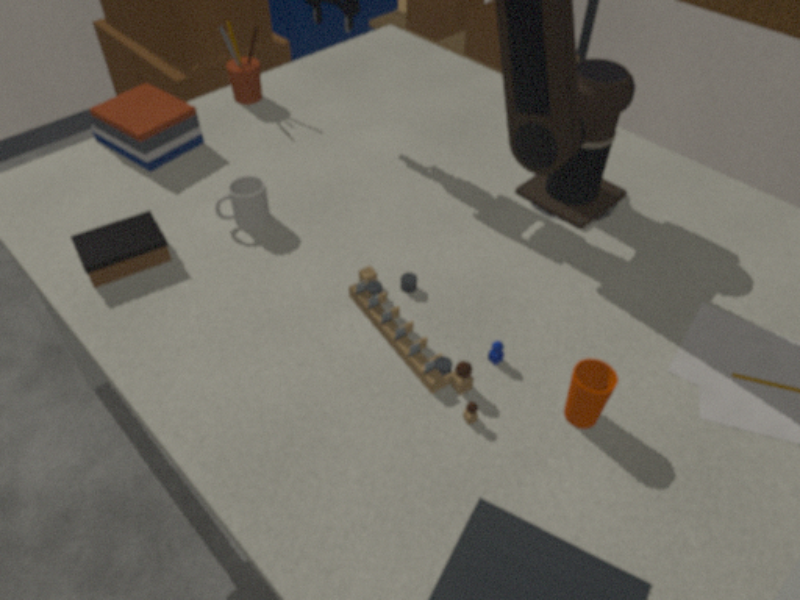

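View pics/b.png

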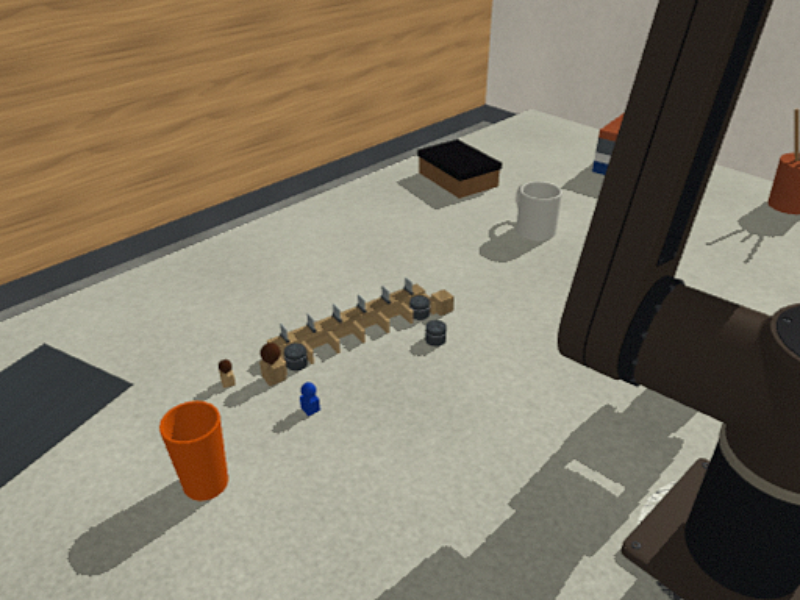

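The side view shows the real knob (dark ball on plywood) at about (270,355) at the +y end. The blue one at (310,395) and the small one at (227,370) are look-alikes. The loose tin is at (436,333), near the -y end. Counting therefore starts at rack +y, and the target is gap3.

```bash
python3 - <<'E'
from h import *
import pickle
a,b=pickle.load(open('c.pkl','rb'))
k=.64
for n,c,l in (('a',a,[('ball',463,370,.049),('tin top',409,276,.028),('plain top',368,273,.03),('tum base',583,420,0),('mug top',248,183,.09)]),
 ('b',b,[('ball',270,352,.049),('tin top',436,325,.028),('plain top',440,294,.03),('st_a',295,350,.028),('st_b',420,300,.028)]+[('tab%d'%i,u,v,.054) for i,(u,v) in enumerate([(283,326),(310,317),(336,306),(361,297),(385,288),(408,280)],1)]+[('tumtop',192,418,.11),('mugtop',539,192,.09),('blue',310,388,.04),('small',226,366,.03)])):
  for m,u,v,z in l: print(n,m,ray(c,u*k,v*k,z).round(4))
# dark blobs in side
roi=b['bgr'][170:255,130:300]
cv2.imwrite('pics/b2.png',cv2.resize(roi,None,fx=4.7,fy=4.7,interpolation=cv2.INTER_CUBIC))
E
```

```text
a ball [0.6105 0.2063 0.049 ]
a tin top [ 0.5003 -0.0369  0.028 ]
a plain top [ 0.5559 -0.0974  0.03  ]
a tum base [0.5099 0.392  0.    ]
a mug top [ 0.5989 -0.4388  0.09  ]
b ball [0.6124 0.2034 0.049 ]
b tin top [ 0.5077 -0.0381  0.028 ]
b plain top [ 0.5608 -0.1032  0.03  ]
b st_a [0.6128 0.1603 0.028 ]
b st_b [ 0.5738 -0.0687  0.028 ]
b tab1 [0.6448 0.1562 0.054 ]
b tab2 [0.6344 0.1124 0.054 ]
b tab3 [0.629  0.0648 0.054 ]
b tab4 [0.6201 0.02   0.054 ]
b tab5 [ 0.6121 -0.0253  0.054 ]
b tab6 [ 0.6028 -0.069   0.054 ]
b tumtop [0.5089 0.3774 0.11  ]
b mugtop [ 0.608  -0.4281  0.09  ]
b blue [0.5185 0.203  0.04  ]
b small [0.6514 0.257  0.03  ]
```

View pics/b2.png

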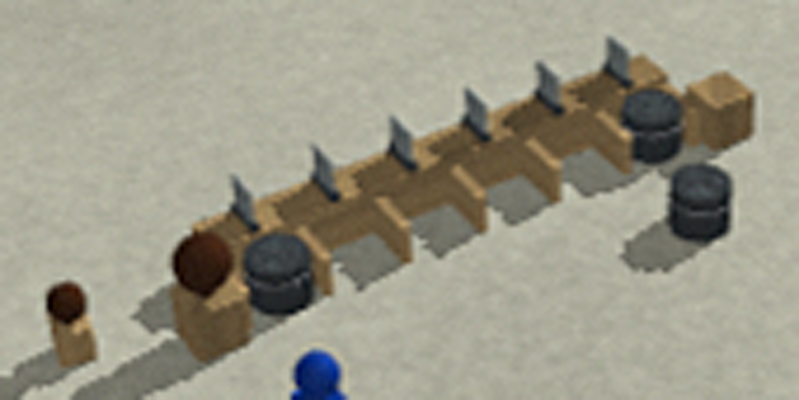

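The crop shows six tabs in line and stored tins in gaps 1 and 6, with the loose tin in front of gap 6. My estimate for the rack is origin (0.604, 0.048), yaw −0.18. I'll move above the middle of it and look with the wrist camera.

Emit:
drive_tool(
  moves=[
    [[0,0,0.146],[0,0,0],0.05],
    [[0,0,0.146],[0,0,0],0.05],
    [[0,0,0.146],[0,0,0],0.05],
    [[0,0,0],[0.019,-0.0585,0],0.05],
    [[0,0,0],[0.019,-0.0585,0],0.0],
  ],
)

```text
time: 0.72
eef_pos: [0.2301, -0.5433, 0.2472]
tcp_rot: [0.996, -0.091, -0.0, -0.001]
contact_force: [1.1, 0.5, 0.6]
opening: 0.386
finger_force: 0.0
```

Emit:
drive_tool(
  moves=[
    [[0,0,0],[0.019,-0.0585,0],0],
    [[0,0,0],[0.019,-0.0585,0],0],
    [[0,0,0],[0.019,-0.0585,0],0],
    [[0,0,0],[0.019,-0.0585,0],0],
    [[0,0,0],[0.019,-0.0585,0],0],
  ],
)

```text
time: 1.35
eef_pos: [0.3765, -0.272, 0.248]
tcp_rot: [0.996, -0.091, 0.0, -0.0]
contact_force: [0.4, -0.9, 0.6]
opening: -0.002
finger_force: 0.0
```

Emit:
drive_tool(
  moves=[
    [[0,0,0],[0.019,-0.0585,0],0],
    [[0,0,0],[0.019,-0.0585,0],0],
    [[0,0,0],[0.019,-0.0585,0],0],
    [[0,0,0],[0.019,-0.0585,0],0],
    [[0,0,0],[0.019,-0.0585,0],0],
  ],
)

```text
time: 1.98
eef_pos: [0.5227, -0.0014, 0.2481]
tcp_rot: [0.996, -0.09, -0.0, 0.0]
contact_force: [1.1, -0.7, -0.2]
opening: -0.002
finger_force: 0.0
```

```bash
python3 - <<'E'
from h import *
import pickle
w=cam('wrist');pickle.dump(w,open('w.pkl','wb'))
cv2.imwrite('pics/w.png',cv2.resize(w['bgr'],(800,600)))
print(-np.array(w['R']).T@np.array(w['t']))
c,s=np.cos(-.18),np.sin(-.18)
for y in (115,23,-23,-115):
  print(y,np.array(proj(w,[.604+c*.021-s*y/1e3,.048+s*.021+c*y/1e3,.054]))/.64)
E
```

```text
[ 0.59317902 -0.01335031  0.37293636]
115 [108.12919542 122.91506954]
23 [257.86927403 122.64709995]
-23 [332.72375151 122.51314301]
-115 [482.40159362 122.2452848 ]
```

View pics/w.png

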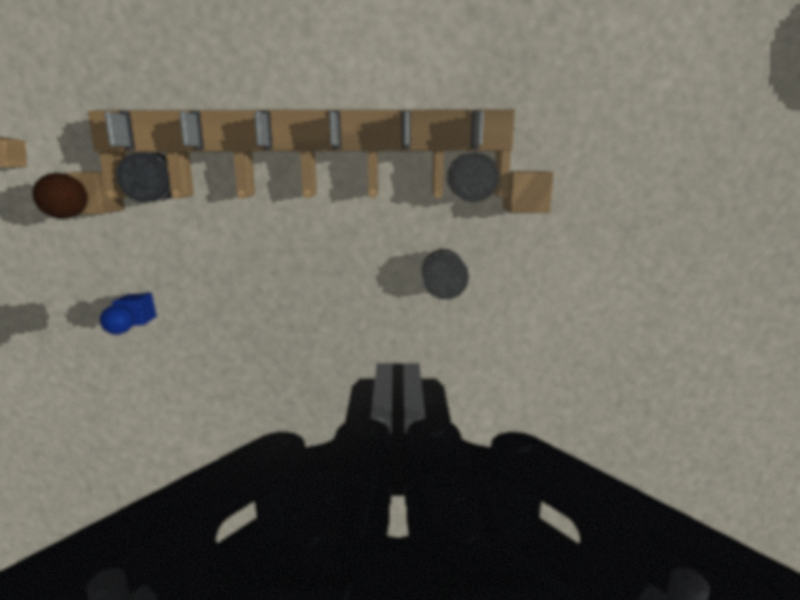

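```bash
python3 - <<'E'
from h import *
import pickle
w=pickle.load(open('w.pkl','rb'));k=.64
print('f',w['fx'])
g=cv2.cvtColor(w['bgr'],cv2.COLOR_BGR2GRAY)
# tin mask
m=(g<75).astype('uint8'); m[225:]=0
for cn in cv2.findContours(m,0,1)[0]:
  if cv2.contourArea(cn)>80:
    (u,v),r=cv2.minEnclosingCircle(cn); print('dark',u/k,v/k,r/k,ray(w,u,v,.028).round(4))
c,s=np.cos(-.18),np.sin(-.18)
def rk(p): d=p[:2]-[.604,.048]; return np.array([c*d[0]+s*d[1],-s*d[0]+c*d[1]]).round(4)
for n,u,v,z in [('railL',110,131,.03),('railR',500,131,.03),('railend',514,131,.03),('railendL',91,131,.03),('tintop',445,273,.028),('sb',473,176,.028),('sa',145,176,.028),('plain',531,191,.03),('ball',60,195,.049),('tab1',110,127,.054),('tab6',481,127,.054),
 ('div',242,192,.024),('div',308,190,.024)]:
  p=ray(w,u*k,v*k,z);print(n,p.round(4),rk(p))
E
```

```text
f 312.7210645708903
dark 125.76823234558105 310.0390672683716 29.197967052459717 [0.5229 0.2033 0.028 ]
dark 442.1875 274.21875 25.012359023094177 [ 0.5074 -0.031   0.028 ]
dark 59.2391312122345 194.361412525177 28.81803810596466 [0.6112 0.2205 0.028 ]
dark 315.60304164886475 135.98769903182983 27.28809416294098 [0.6165 0.0376 0.028 ]
dark 470.3125 166.40625 58.07073712348938 [ 0.5783 -0.0616  0.028 ]
dark 384.375 132.32421875 28.442275524139404 [ 0.6105 -0.0081  0.028 ]
dark 246.28369808197021 131.47951364517212 29.41029965877533 [0.6277 0.0825 0.028 ]
dark 147.32666015625 149.334716796875 63.001060485839844 [0.6287 0.1511 0.028 ]
railL [0.6441 0.1707 0.03  ] [0.0175 0.1279]
railR [ 0.5973 -0.0839  0.03  ] [ 0.0171 -0.1309]
railend [ 0.5957 -0.093   0.03  ] [ 0.017  -0.1402]
railendL [0.6464 0.1831 0.03  ] [0.0175 0.1405]
tintop [ 0.5079 -0.0332  0.028 ] [-0.08   -0.0971]
sb [ 0.5717 -0.0625  0.028 ] [-0.012  -0.1145]
sa [0.6123 0.1583 0.028 ] [-0.0116  0.11  ]
plain [ 0.5548 -0.1     0.03  ] [-0.0219 -0.1544]
ball [0.6097 0.2059 0.049 ] [-0.0227  0.1564]
tab1 [0.6428 0.1571 0.054 ] [0.0186 0.1142]
tab6 [ 0.6015 -0.0677  0.054 ] [ 0.0182 -0.1143]
div [0.5899 0.0972 0.024 ] [-0.0227  0.0458]
div [0.5829 0.0515 0.024 ] [-0.0214 -0.0003]
```

The wrist view shows tab tops at row ~127 from (110) to (481), the loose tin at (445,273) and the knob ball at (60,195). That puts the rack origin at about (0.6013, 0.0485) with yaw −0.18. Next I'll move above the sweep start, on the knob side of tab 1.

Emit:
drive_tool(
  moves=[
    [[0,0,0],[0.022,-0.051,0],0],
    [[0,0,0],[0.022,-0.051,0],0],
    [[0,0,0],[0.022,-0.051,0.03],0],
    [[0,0,0],[0.022,-0.051,0.03],0],
    [[0,0,0],[0,0,0.04],0],
  ],
)

```text
time: 2.65
eef_pos: [0.6465, 0.1836, 0.1481]
tcp_rot: [0.996, -0.089, 0.001, -0.001]
contact_force: [-0.2, -0.6, -0.0]
opening: 0.002
finger_force: 0.0
```

```bash
cat > r.py <<'E'
from h import *
s=ctrl.get_state();p=s['eef_pos'];c,n=np.cos(-.18),np.sin(-.18)
def rk(p): d=np.array(p[:2])-[.6013,.0485]; return np.array([c*d[0]+n*d[1],-n*d[0]+c*d[1]]).round(4)
if __name__=='__main__':
  print('t',s['time'],'rack xy',rk(p),'z',p[2].round(4),'yaw',Ro.from_quat(s['tcp_rot']).as_matrix()[:,0].round(3),'F',s['contact_force'].round(1))
E
python3 r.py
```

```text
t 2.65 rack xy [0.0203 0.1411] z 0.1481 yaw [ 0.984 -0.177  0.002] F [-0.2 -0.6 -0. ]
```

Emit:
drive_tool(
  moves=[
    [[0,0,0],[0,0,0.04],0],
    [[0,0,0],[0,0,0.03],0],
    [[0,0,0],[0,0,0.019],0],
    [[0,0,0],[0,0,0],0],
  ],
)

```text
time: 3.15
eef_pos: [0.6437, 0.1802, 0.058]
tcp_rot: [0.996, -0.091, -0.002, 0.0]
contact_force: [-0.1, 0.5, -0.7]
opening: -0.002
finger_force: 0.0
```

```bash
python3 r.py; python3 - <<'E'
from h import *
c=cam('side');cv2.imwrite('pics/s1.png',cv2.resize(c['bgr'][150:255,120:290],None,fx=4.5,fy=4.5,interpolation=2))
E
```

```text
t 3.15 rack xy [0.0181 0.1371] z 0.058 yaw [ 0.984 -0.18  -0.004] F [-0.1  0.5 -0.7]
```

View pics/s1.png

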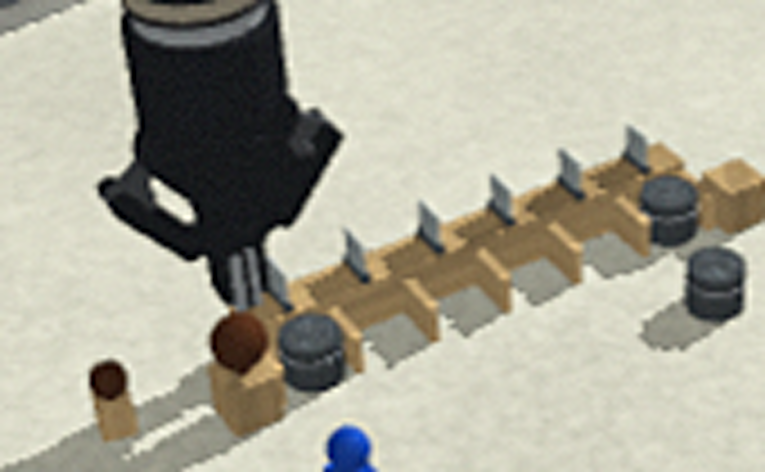

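The fingertip sits just on the knob side of tab 1, with every tab upright. I'll sweep towards −y.

Emit:
drive_tool(
  moves=[
    [[0,0,0],[0.002,0.012,0],0],
    [[0,0,0],[0,0.013,0],0],
    [[0,0,0],[0,0.013,0],0],
    [[0,0,0],[0,0.013,0],0],
    [[0,0,0],[0,0,0],0],
  ],
)

```text
time: 3.82
eef_pos: [0.6374, 0.1284, 0.0598]
tcp_rot: [0.996, -0.091, -0.0, 0.0]
contact_force: [0.7, 0.1, -0.9]
opening: 0.001
finger_force: 0.0
```

```bash
python3 r.py; python3 - <<'E'
from h import *
c=cam('side');cv2.imwrite('pics/s2.png',cv2.resize(c['bgr'][150:255,120:290],None,fx=4.5,fy=4.5,interpolation=2))
E
```

```text
t 3.825 rack xy [0.0212 0.0851] z 0.0598 yaw [ 0.983 -0.182 -0.001] F [ 0.7  0.1 -0.9]
```

View pics/s2.png

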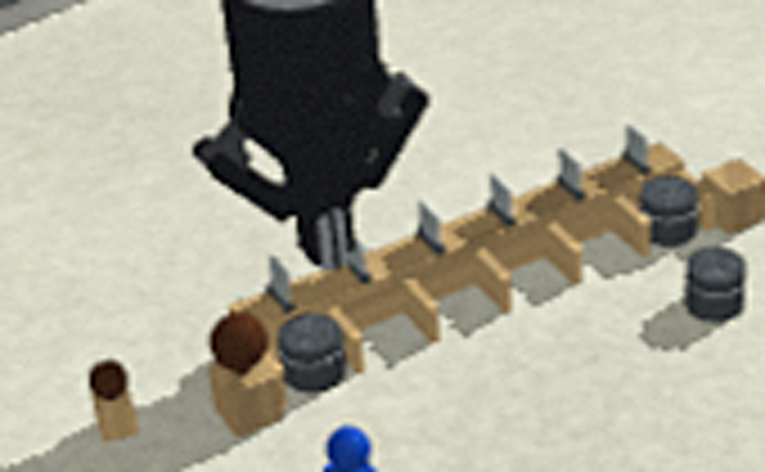

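Tab 1 was passed and has sprung upright again. The finger is now at tab 2, so I'll carry on to tab 3 and then lift straight off.

Emit:
drive_tool(
  moves=[
    [[0,0,0],[0,0.015,0.001],0],
    [[0,0,0],[0,0.015,0.001],0],
    [[0,0,0],[0,0.015,0],0],
    [[0,0,0],[0,0.014,0],0],
    [[0,0,0],[0,0,0],0],
  ],
)

```text
time: 4.5
eef_pos: [0.6269, 0.0705, 0.0579]
tcp_rot: [0.996, -0.091, -0.0, 0.0]
contact_force: [-0.8, 1.4, 1.1]
opening: 0.002
finger_force: 0.5
```

```bash
python3 r.py
```

```text
t 4.5 rack xy [0.0212 0.0262] z 0.0579 yaw [ 0.983 -0.182 -0.   ] F [-0.8  1.4  1.1]
```

Emit:
drive_tool(
  moves=[
    [[0,0,0],[0,0.007,0],0],
    [[0,0,0],[0,0.007,0],0],
    [[0,0,0],[0,0,0],0],
  ],
)

```text
time: 4.88
eef_pos: [0.6246, 0.0576, 0.0581]
tcp_rot: [0.996, -0.09, 0.0, 0.0]
contact_force: [0.9, 0.8, 2.8]
opening: -0.004
finger_force: 0.9
```

```bash
python3 r.py; python3 - <<'E'
from h import *
c=cam('side');cv2.imwrite('pics/s3.png',cv2.resize(c['bgr'][150:255,120:290],None,fx=4.5,fy=4.5,interpolation=2))
E
```

```text
t 4.875 rack xy [0.0213 0.0131] z 0.0581 yaw [ 0.984 -0.18   0.   ] F [0.9 0.8 2.8]
```

View pics/s3.png

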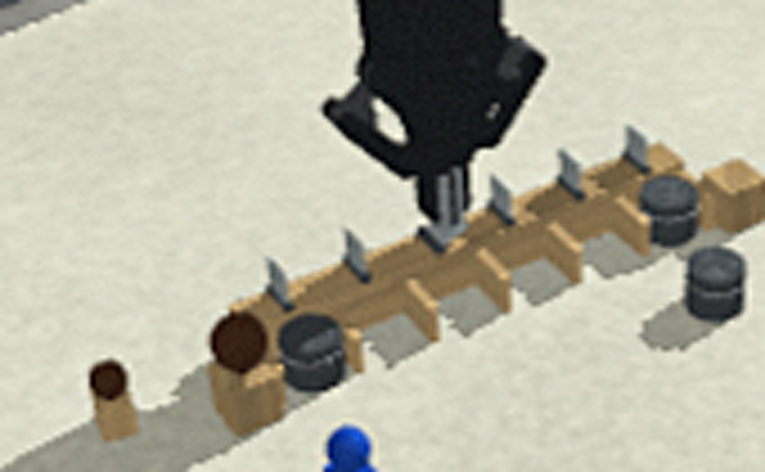

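Tab 3 is bent flat under the finger, with tab 4 untouched. I'll lift off, go above the tin and open to straddle it.

Emit:
drive_tool(
  moves=[
    [[0,0,0],[0,0,-0.03],0],
    [[0,0,0],[0,0,-0.04],0],
    [[0,0,0],[-0.049,0.037,0],0.048],
    [[0,0,0],[-0.049,0.037,0],0.048],
    [[0,0,0],[0,0.037,0],0.048],
  ],
)

```text
time: 5.55
eef_pos: [0.5031, -0.0328, 0.1256]
tcp_rot: [0.996, -0.09, -0.003, -0.0]
contact_force: [0.8, -0.1, 0.4]
opening: 0.564
finger_force: 0.0
```

Emit:
drive_tool(
  moves=[
    [[0,0,0],[0,0,0],0.048],
    [[0,0,0],[0,0,0],0.048],
  ],
)

```text
time: 5.8
eef_pos: [0.5086, -0.0334, 0.1282]
tcp_rot: [0.996, -0.091, 0.0, 0.0]
contact_force: [0.8, 0.2, 0.0]
opening: 0.563
finger_force: 0.0
```

```bash
python3 - <<'E'
from h import *
from r import rk
import r,pickle
w=cam('wrist');b=cam('side');pickle.dump((w,b),open('w2.pkl','wb'))
print(rk(r.p),r.p[2],r.s['opening'])
p=np.vstack([cv2.resize(w['bgr'],(448,336)),cv2.resize(b['bgr'][150:255,120:290],(448,264))])
cv2.imwrite('pics/w2.png',p)
E
```

```text
[-0.0766 -0.0972] 0.12815862082353993 0.5630643464663507
```

View pics/w2.png

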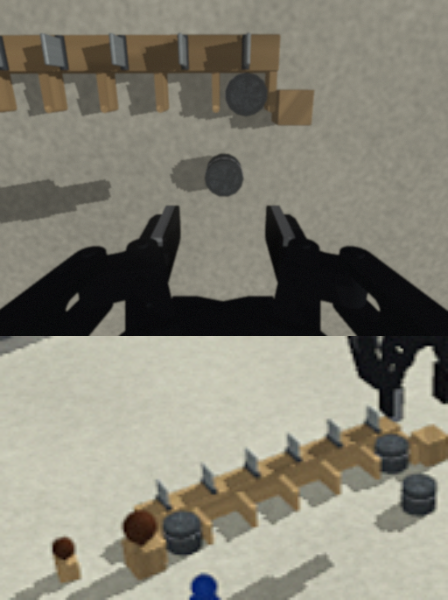

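All the tabs stand upright again, and the tin at (224,174) is centred between the fingers. I'll descend around it and close to a loose cage.

Emit:
drive_tool(
  moves=[
    [[0,0,0],[0,0,0.045],0.048],
    [[0,0,0],[0,0,0.04],0.048],
    [[0,0,0],[0,0,0.02],0.048],
    [[0,0,0],[0,0,0],0.038],
    [[0,0,0],[0,0,0],0.038],
  ],
  grip_force=20,
)

```text
time: 6.52
eef_pos: [0.5093, -0.0331, 0.0238]
tcp_rot: [0.996, -0.09, 0.001, 0.0]
contact_force: [-0.4, -0.3, 0.4]
opening: 0.445
finger_force: 0.0
```

```bash
python3 r.py; python3 -c "
from h import *;from r import rk;import pickle
w,_=pickle.load(open('w2.pkl','rb'));k=512/448
print(rk(ray(w,224*k,174*k,.028)),rk(ray(w,248*k,94*k,.028)))"
```

```text
t 6.525 rack xy [-0.0759 -0.0968] z 0.0238 yaw [ 0.984 -0.179  0.002] F [-0.4 -0.3  0.4]
[-0.0761 -0.0977] [-0.0095 -0.1168]
```

Emit:
drive_tool(
  moves=[
    [[0,0,0],[0,-0.005,0.0],0.038],
    [[0,0,0],[0,-0.012,0],0.038],
    [[0,0,0],[0,-0.014,0],0.038],
    [[0,0,0],[0,-0.014,0],0.038],
    [[0,0,0],[0,-0.014,0],0.038],
  ],
)

```text
time: 7.15
eef_pos: [0.519, 0.0258, 0.023]
tcp_rot: [0.996, -0.09, 0.0, 0.0]
contact_force: [-0.5, -1.1, 1.3]
opening: 0.452
finger_force: 0.6
```

Emit:
drive_tool(
  moves=[
    [[0,0,0],[0,-0.014,0.0],0.038],
    [[0,0,0],[0,-0.014,0],0.038],
    [[0,0,0],[0,-0.014,0],0.038],
    [[0,0,0],[0,-0.012,0],0.038],
    [[0,0,0],[0,-0.006,0],0.038],
  ],
)

```text
time: 7.78
eef_pos: [0.5296, 0.0845, 0.0228]
tcp_rot: [0.996, -0.09, -0.0, 0.0]
contact_force: [-0.5, -1.5, 1.6]
opening: 0.445
finger_force: 0.6
```

Emit:
drive_tool(
  moves=[
    [[0,0,0],[0,0,0.0],0.038],
    [[0,0,0],[0,0,0],0.038],
  ],
)

```text
time: 8.02
eef_pos: [0.5294, 0.0836, 0.0227]
tcp_rot: [0.996, -0.091, -0.0, -0.0]
contact_force: [0.3, 0.1, 0.2]
opening: 0.444
finger_force: 0.0
```

```bash
python3 r.py; python3 - <<'E'
from h import *
w=cam('wrist');b=cam('side')
p=np.vstack([cv2.resize(w['bgr'],(448,336)),cv2.resize(b['bgr'][150:255,120:290],(448,264))])
cv2.imwrite('pics/w3.png',p)
import pickle;pickle.dump((w,b),open('w3.pkl','wb'))
E
```

```text
t 8.025 rack xy [-0.077   0.0217] z 0.0227 yaw [ 0.984 -0.181 -0.   ] F [0.3 0.1 0.2]
```

View pics/w3.png

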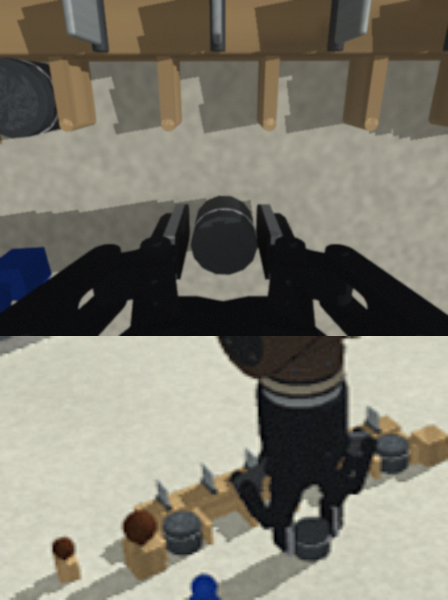

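The tin is upright in the cage, lined up with gap 3 (divider mouths at cols 168 and 268). I'll open slightly, back straight off towards the robot, narrow the fingers and push forward.

Emit:
drive_tool(
  moves=[
    [[0,0,0],[0,0,0],0.048],
    [[0,0,0],[0,0,0],0.048],
    [[0,0,0],[-0.018,0,0],0.048],
    [[0,0,0],[-0.018,0,0],0.048],
    [[0,0,0],[-0.003,-0.0025,0],0.012],
  ],
)

```text
time: 8.75
eef_pos: [0.4906, 0.0933, 0.0226]
tcp_rot: [0.996, -0.09, -0.001, 0.0]
contact_force: [0.0, -0.1, 0.0]
opening: 0.365
finger_force: 0.0
```

Emit:
drive_tool(
  moves=[
    [[0,0,0],[0,0,0],0.012],
    [[0,0,0],[0,0,0],0.012],
  ],
)

```text
time: 9.0
eef_pos: [0.4926, 0.093, 0.0233]
tcp_rot: [0.996, -0.091, 0.001, -0.0]
contact_force: [0.4, -0.8, 0.7]
opening: 0.135
finger_force: 0.0
```

```bash
python3 r.py
```

```text
t 9.0 rack xy [-0.1149  0.0244] z 0.0233 yaw [ 0.984 -0.18   0.001] F [ 0.4 -0.8  0.7]
```

Emit:
drive_tool(
  moves=[
    [[0,0,0],[0.007,0,0],0.012],
    [[0,0,0],[0.01,0,0],0.012],
    [[0,0,0],[0.011,0,0],0.012],
    [[0,0,0],[0.011,0,0],0.012],
    [[0,0,0],[0.006,0,0],0.012],
  ],
)

```text
time: 9.62
eef_pos: [0.537, 0.0848, 0.023]
tcp_rot: [0.996, -0.091, 0.0, -0.0]
contact_force: [-0.6, 1.3, -0.2]
opening: 0.14
finger_force: 0.2
```

Emit:
drive_tool(
  moves=[
    [[0,0,0],[0,0,0],0.012],
  ],
)

```text
time: 9.75
eef_pos: [0.5367, 0.0849, 0.023]
tcp_rot: [0.996, -0.091, 0.0, -0.0]
contact_force: [-0.5, 0.3, -0.5]
opening: 0.144
finger_force: 0.0
```

```bash
python3 r.py; python3 - <<'E'
from h import *
w=cam('wrist');b=cam('side')
p=np.vstack([cv2.resize(w['bgr'],(448,336)),cv2.resize(b['bgr'][150:255,120:290],(448,264))])
cv2.imwrite('pics/w4.png',p)
import pickle;pickle.dump((w,b),open('w4.pkl','wb'))
E
```

```text
t 9.75 rack xy [-0.0701  0.0242] z 0.023 yaw [ 0.984 -0.18   0.001] F [-0.5  0.3 -0.5]
```

View pics/w4.png

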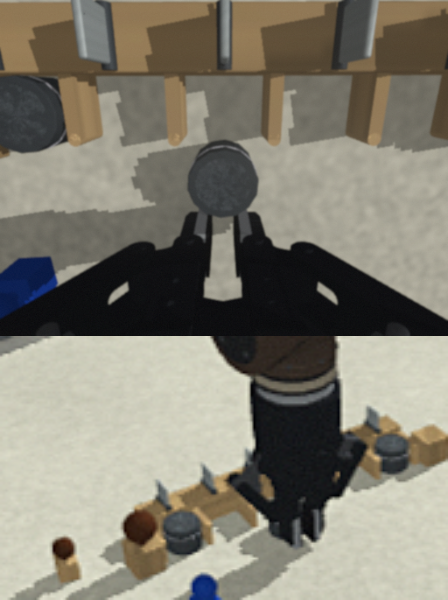

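The tin at (223,180) is centred on gap 3 (divider mouths at cols 176 and 273). I'll push it in.

Emit:
drive_tool(
  moves=[
    [[0,0,0],[0.008,0,0],0.012],
    [[0,0,0],[0.008,0,0],0.012],
    [[0,0,0],[0.008,0,0],0.012],
    [[0,0,0],[0.004,0,0],0.012],
    [[0,0,0],[0,0,0],0.012],
  ],
)

```text
time: 10.48
eef_pos: [0.564, 0.0799, 0.023]
tcp_rot: [0.996, -0.091, 0.0, -0.0]
contact_force: [-0.4, 0.7, 0.4]
opening: 0.139
finger_force: 0.0
```

```bash
python3 r.py
```

```text
t 10.475 rack xy [-0.0423  0.0242] z 0.023 yaw [ 0.984 -0.18   0.001] F [-0.4  0.7  0.4]
```

Next I'll back off 2 mm, close the fingers fully so they can enter the gap, and push until the wrist force shows the rail stop.

Emit:
drive_tool(
  moves=[
    [[0,0,0],[-0.002,0,0],0],
    [[0,0,0],[0,0,0],0],
    [[0,0,0],[0.003,0.001,0],0],
    [[0,0,0],[0.002,0,0],0],
    [[0,0,0],[0,0,0],0],
  ],
)

```text
time: 11.1
eef_pos: [0.5665, 0.0784, 0.0229]
tcp_rot: [0.996, -0.091, 0.0, 0.0]
contact_force: [0.2, 0.3, 0.0]
opening: 0.0
finger_force: 0.0
```

Emit:
drive_tool(
  moves=[
    [[0,0,0],[0.001,0,0],0],
    [[0,0,0],[0.001,0,0],0],
    [[0,0,0],[0,0,0],0],
  ],
)

```text
time: 11.48
eef_pos: [0.5684, 0.0781, 0.0229]
tcp_rot: [0.996, -0.09, 0.0, -0.0]
contact_force: [-0.3, -0.7, 0.8]
opening: -0.006
finger_force: 0.2
```

```bash
python3 r.py
```

```text
t 11.475 rack xy [-0.0377  0.0232] z 0.0229 yaw [ 0.984 -0.18   0.   ] F [-0.3 -0.7  0.8]
```

Emit:
drive_tool(
  moves=[
    [[0,0,0],[0.001,0,0],0],
    [[0,0,0],[0,0,0],0],
  ],
)

```text
time: 11.72
eef_pos: [0.5688, 0.078, 0.0229]
tcp_rot: [0.996, -0.09, -0.001, -0.0]
contact_force: [-3.2, 0.2, 2.5]
opening: 0.001
finger_force: 1.6
```

Emit:
drive_tool(
  moves=[
    [[0,0,0],[0.001,0,0],0],
    [[0,0,0],[0,0,0],0],
  ],
)

```text
time: 11.98
eef_pos: [0.5688, 0.078, 0.0228]
tcp_rot: [0.996, -0.09, -0.002, 0.0]
contact_force: [-6.0, 1.4, 4.4]
opening: -0.006
finger_force: 3.2
```

Emit:
drive_tool(
  moves=[
    [[0,0,0],[0.001,0,0],0],
    [[0,0,0],[0,0,0],0],
  ],
)

```text
time: 12.22
eef_pos: [0.5688, 0.078, 0.0228]
tcp_rot: [0.996, -0.09, -0.004, 0.0]
contact_force: [-9.5, 0.8, 8.0]
opening: 0.001
finger_force: 4.5
```

The finger has stopped dead at x ≈ −37 mm in the rack frame, with the force rising. That is where a fully home tin would stop it. I'll retreat straight back and then up.

Emit:
drive_tool(
  moves=[
    [[0,0,0],[-0.004,0,0],0],
    [[0,0,0],[-0.01,0,0],0],
    [[0,0,0],[-0.03,0,0],0],
    [[0,0,0],[-0.04,0,0],0],
    [[0,0,0],[0,0,-0.05],0],
  ],
)

```text
time: 12.85
eef_pos: [0.4802, 0.0933, 0.0674]
tcp_rot: [0.996, -0.09, -0.008, 0.001]
contact_force: [0.8, 0.2, -0.0]
opening: 0.0
finger_force: 0.0
```

Emit:
drive_tool(
  moves=[
    [[0,0,0],[0,0,-0.06],0],
    [[0,0,0],[0,0,-0.06],0],
    [[0,0,0],[0,0,0],0],
    [[0,0,0],[0,0,0],0],
  ],
)

```text
time: 13.35
eef_pos: [0.4881, 0.0927, 0.1924]
tcp_rot: [0.996, -0.09, 0.0, 0.0]
contact_force: [-0.2, 0.1, -1.0]
opening: -0.001
finger_force: 0.0
```

```bash
python3 r.py; python3 - <<'E'
from h import *
from r import rk
w=cam('wrist');g=cv2.GaussianBlur(cv2.cvtColor(w['bgr'],cv2.COLOR_BGR2GRAY),(3,3),0)
cs=cv2.HoughCircles(cv2.resize(g,None,fx=2,fy=2),cv2.HOUGH_GRADIENT,1,40,param1=80,param2=18,minRadius=22,maxRadius=48)
for u,v,r in (cs[0] if cs is not None else []):
  p=rk(ray(w,u/2,v/2,.028))
  if abs(p[0])<.06: print(p,u,v,r,'expected r',2*w['fx']*.017/(-(np.array(w['R']).T@np.array(w['t']))[2]-.028))
E
```

```text
t 13.35 rack xy [-0.1193  0.0232] z 0.1924 yaw [ 0.984 -0.18   0.   ] F [-0.2  0.1 -1. ]
[-0.0149  0.1649] 179.5 122.5 46.3 expected r 36.754089349189464
[0.0051 0.2249] 29.5 71.5 35.7 expected r 36.754089349189464
```

```bash
python3 - <<'E'
from h import *
from r import rk
w=cam('wrist');im=w['bgr'].astype(int)
c,n=np.cos(-.18),np.sin(-.18)
W=lambda x,y,z:[.6013+c*x-n*y,.0485+n*x+c*y,z]
hsv=cv2.cvtColor(w['bgr'],cv2.COLOR_BGR2HSV)
for nm,y in (('gap1',.115),('gap2',.069),('gap3',.023),('gap4',-.023)):
  # sample along rack x at mid gap, top plane z=.028
  out=[]
  for x in range(-40,6,3):
    u,v=proj(w,W(x/1e3,y,.028)); u,v=int(round(u)),int(round(v))
    out.append((x,tuple(im[v,u])) if 0<=u<512 and 0<=v<384 else (x,None))
  print(nm,[(x,sum(map(int,p))//3 if p else None) for x,p in out])
for x in (-20,-15,-10,-9):
  print(x,[sum(map(int,im[int(round(v)),int(round(u))]))//3 for u,v in [proj(w,W(x/1e3,.023+d/1e3,.028)) for d in range(-24,25,3)]])
E
```

```text
gap1 [(-40, 124), (-37, 124), (-34, 128), (-31, 117), (-28, 80), (-25, 42), (-22, 43), (-19, 41), (-16, 46), (-13, 42), (-10, 45), (-7, 45), (-4, 43), (-1, 41), (2, 45), (5, 43)]
gap2 [(-40, 124), (-37, 123), (-34, 125), (-31, 122), (-28, 88), (-25, 84), (-22, 82), (-19, 81), (-16, 88), (-13, 85), (-10, 85), (-7, 81), (-4, 82), (-1, 80), (2, 78), (5, 48)]
gap3 [(-40, 126), (-37, 122), (-34, 120), (-31, 129), (-28, 83), (-25, 49), (-22, 55), (-19, 51), (-16, 52), (-13, 46), (-10, 47), (-7, 47), (-4, 45), (-1, 44), (2, 44), (5, 46)]
gap4 [(-40, 130), (-37, 129), (-34, 133), (-31, 126), (-28, 104), (-25, 84), (-22, 82), (-19, 80), (-16, 82), (-13, 84), (-10, 83), (-7, 84), (-4, 84), (-1, 87), (2, 83), (5, 51)]
-20 [113, 111, 74, 82, 79, 48, 50, 46, 55, 49, 48, 47, 47, 68, 76, 103, 114]
-15 [102, 91, 66, 67, 46, 47, 47, 46, 49, 46, 49, 51, 58, 46, 74, 58, 87]
-10 [100, 91, 65, 72, 45, 47, 44, 51, 47, 48, 49, 48, 46, 46, 51, 58, 79]
-9 [101, 92, 66, 72, 46, 49, 47, 50, 47, 45, 46, 46, 44, 47, 53, 58, 81]
```

The tin in gap 3 starts at the same depth (−25 mm) as the stored tin in gap 1, so it is fully home, and the robot is clear of everything.

```bash
python3 -c "
from plant import ctrl;print(ctrl.sign_off())"
```

```text
the job is handed in; nothing more can be done
None
```

I flicked down tabs 1, 2 and 3 in turn from the knob end, left tab 4 and beyond alone, pushed the tin fully home in the third gap, and handed the job in at about 13.5 s; no verdict came back.

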